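Open the touch-latch slide case

ROBOT

A 6-joint arm with a two-finger parallel gripper is mounted at the origin on the work surface. World frame = base frame: x ahead of the robot, y to its left, z up, the work surface at z = 0. Lengths are in mm, angles in rad, forces in N, time in s.
With the tool pointing down it reaches from about 350 to 725 mm from the base axis. Payload 6 kg.
Tool frame: the origin (TCP) lies at the very end of the fingers, on their centre line; the grasp point (between the pads) lies manip.pinch_z behind it (manip.pinch_z is the distance from the TCP to the grasp point, in mm); z points along the fingers, y is the direction in which the jaws open and shut (so a half turn about z gives the same grasp; the last joint's range is limited). The gripper opens to 85 mm and grips with 20 to 120 N. Pads are 22 mm wide; open, the fingers measure 114 mm over their backs; the gripper's body (76 mm by 85 mm) begins 54 mm behind the grasp point. The pads swing forward as they close: fully open they stand 13 mm farther back than shut.
Start: joints at [-0.961, 0.04, 0.085, 0, -1.615, -0.334], TCP at [163.4, -577.299, 231.261] pointing down, gripper open.
Joint ranges: [-2.56, 2.56], [-1.29, 2.01], [-1.08, 1.49], [-3.29, 1.98], [-2.81, -0.18], [-2.99, 2.99]. Speed limits (rad/s): [2.57, 2.57, 3.01, 3.14, 3.14, 3.14].

INTERFACE

Orientations are given as a rotation vector (axis times angle).
In Python, from station import manip gives the robot as it stands.
- The arm moves only by the tool apply_moves, never from a script. Its argument "plan" is a list of rows, each an object with "fingers": the opening, from 0 (shut) to 1 (fully open); "travel": the shift along the tool's x, y, z in cm, a list of three; "dr": the turn, a rotation vector about the tool's x, y, z in degrees, a list of three. A call has exactly 8 rows; each row shifts and turns the commanded pose from where the row before left it, along the tool's axes as they then stand; what a row does not reach is not made up. A row lasts 1/8 s, in which the tool goes at most 62.5 mm and 10.7 degrees, less where a joint would pass 70% of its speed; a pose out of reach is approached as far as the arm can. A call with a gripper value outside its range is refused whole. The fingers move at their own pace and stop on an object; "squeeze" is the grip in N (left out, the last holds). Time passes only in rows, so rows that do not move let the fingers close, or fill a call up. It gives the time, the measured TCP pose, the force and the opening at its end, in the units of the state.
- manip.get_obs(): the state, without advancing time (a new reading comes with each control period).
- manip.capture(name): name is "scene" or "top" or "wrist"; returns the picture (480x640x3 uint8, red, green, blue); there is no depth.
- manip.camera_model(name): a dict with "fov_y" (degrees; the focal length in pixels is half the picture's height over the tangent of half this angle, whatever the lens; pixels are square), "cx", "cy" (the principal point, pixels), "rvec" (rotation vector, rad) and "tvec" (3), from world to camera coordinates, as OpenCV has them. Camera axes: x right, y down, z forward; pixel columns grow to the right and rows downward; lengths in mm; the calibration is good to about 2 mm. A picture is of the moment at which its call begins: read the wrist's pose just before it. camera_model takes no time and is no camera call; for the wrist camera it gives the pose at the moment of the call.
- manip.job_done(): hands the job in, once; it reports no verdict.
Trained networks look in the newest picture that a camera, given by its name, has taken for a name from the list of things; names that differ only in an ending like _2 or _b are one class to them, and where a whole thing is asked for, a point or a joint stands for the part that bears it (a point fixed in the world has none). Each returns a list of dicts, best first, with "p" (0 to 1); they miss things now and then, are a little off and sometimes report something else, mostly with a low value. They report only what shows in the picture. A call takes as long as a camera call. They do not tell look-alikes from the thing itself.
- manip.look_for(camera, target): "location" ([x, y, z] in mm, in the coordinates of the camera as it stood for that picture, good to about 4 mm: the middle of the surface that is visible of it).
- manip.silhouettes(camera, target): "mask" (480x640 bool, what is visible of it).
- manip.pinpoint(camera, target): "location" ([x, y, z] in mm, in the coordinates of the camera as it stood for that picture, good to about 4 mm: a listed point, or the origin of a listed thing).
The state is a dict: "time": time; "joints": joint angles; "qd": joint speeds; "tau": joint torques, N m; "ee_pos": TCP position; "eef_rot": TCP orientation; "wrist_force": force on the tool from outside, world axes, zero at the start; "ft_torque": the same for the moment, N m; "finger_gap": finger opening in mm.
Only numpy, scipy, OpenCV 4.12 (cv2) and the standard library are available. Lean on these libraries where they do the work, as an engineer would, in place of code of your own. Each camera call takes 0.05 s, during which the arm holds its last target.

TASK

Open the larger of the two cream bench cases for the microscopist, with the fingertips alone: press down on the lid near its latched edge until the catch lets go, let the spring raise the lid ajar, then push the lid right back until it stands fully open, and take the hand away. Do not lift or drag the case, keep the smaller case shut, and leave the other things on the bench alone.

Things in the scene. Friction and masses are not known exactly. Their poses are not given: they have to be found in the camera images.
- slide_case: the larger case: a loose cream box, about 2 kg, 150 mm (its x) by 160 mm (its y), walls 62 mm high, on the bench; origin at the centre of its underside; its x axis points from the latched (free) edge of the lid to the hinge, z up
- slide_lid (a joint): lid angle of the larger case in rad: 0 shut, about -0.045 pressed right in, about 0.64 sprung ajar, 1.75 fully open against its stop. The lid must be pressed in about 4 mm at the free edge (about -0.027 rad) to unlatch; near that edge this takes about 2 to 5 N. The spring then lifts it about 0.65 rad in about half a second as the finger is withdrawn; beyond that the hinge is stiff and stays where it is left
- slide_lid_edge (a point): middle of the free (latched) edge of the larger lid, on its top face; moves with the lid. Lid shut: 77 mm above the bench. The lid is a flat plate 164 mm wide along the hinge, 7 mm thick, 147 mm from hinge axis to free edge, 8 mm above the walls when shut, and it overhangs the front wall by 3 mm; a faint round mark 22 mm across shows where to press, 22 mm in from the edge
- slide_lid_hinge (a point): middle of the larger lid's hinge axis, at the level of the lid's underside (70 mm above the bench), 6 mm inside the case's back face; the axis runs along the case's y
- filter_case: the smaller case of the same make, 110 mm (its x) by 100 mm (its y), 77 mm high with its lid; loose, about 1.2 kg; origin and axes as on the larger case; to be left shut
- filter_lid (a joint): lid angle of the smaller case in rad, 0 shut; it has the same touch latch, so pressing on it would open it
- objective: aluminium microscope objective standing on the bench, 30 mm across, 46 mm tall; origin under its centre; leave alone
- oil_bottle: amber bottle with black cap, 34 mm across, 62 mm tall; origin under its centre; leave alone
- sample_jar: clear jar with white cap, 44 mm across, 55 mm tall; origin under its centre; leave alone
Mind the look-alikes: they are no part of the job. What is shaped like the slide_case but green is not meant.

How it is judged (in metres and radians):
On the way, in this order (a step that is already met when the one before it is completed fails the run):
1. the larger case's lid is pressed in (value of joint slide_lid below -0.012 rad), for 0.02 s.
2. its catch has let go and the lid has sprung ajar (value of joint slide_lid above 0.35 rad), for 0.2 s.
At the end, for the whole second after the job is handed in: the larger lid stands at 1.48 rad (85 degrees) or more; its case is level, at rest and within 30 mm of its start; the smaller case is shut; it and the three loose things are within 30 mm of their starts (value of joint slide_lid above 1.48 rad and distance of each of slide_case, filter_case, objective, oil_bottle, sample_jar from where it was at the start of the episode below 0.03 m and angle between slide_case's own z axis and vertical below 0.05 rad and linear speed of slide_case below 0.02 m/s and value of joint filter_lid below 0.1 rad); the robot touches nothing.
It fails at once if the larger case was lifted or tipped (height (world z) of slide_case above 0.012 m or angle between slide_case's own z axis and vertical above 0.12 rad).
It fails at once if the larger case was dragged along the bench (distance of slide_case from where it was at the start of the episode above 0.03 m).
It fails at once if the smaller case was opened or moved (value of joint filter_lid above 0.1 rad or distance of filter_case from where it was at the start of the episode above 0.03 m).
It fails at once if a bystander was moved, lifted or knocked over (distance of any of objective, oil_bottle, sample_jar from where it was at the start of the episode above 0.03 m or angle between any of objective, oil_bottle, sample_jar's own z axis and vertical above 0.5 rad).
It also fails if it takes over 43 s, if anything falls off the work surface, if the arm or the gripper's body presses on something with over 40 N, if the wrist force passes 120 N, or if a joint passes its speed limit or range.

## Working session

There is one attempt and no reset: what is moved stays moved. The work goes in short steps, Python scripts to look and compute and a tool call to move; the robot and the scene stay as the last step left them, time stands still between calls to the robot, and variables do not carry over. Pictures are saved under pics/ and viewed, and the job is handed in when it is done.

Besides the shell and the picture viewer there is one more tool, called after ">>>" as name(argument=value, ...) on one line, values as JSON. apply_moves: Moves the arm, as the interface text tells. Its arguments: {"type":"object","properties":{"plan":{"type":"array","items":{"type":"object","properties":{"fingers":{"type":"number"},"travel":{"type":"array","items":{"type":"number"}},"dr":{"type":"array","items":{"type":"number"}}}}},"squeeze":{"type":"number"}},"required":["plan"]}

```bash
mkdir -p pics; ls; python3 - <<'E'
from station import manip
import cv2
o=manip.get_obs(); print({k:(v if not hasattr(v,'round') else v) for k,v in o.items()}, manip.pinch_z)
for c in ("scene","top"):
    im=manip.capture(c); cv2.imwrite(f"pics/{c}0.png",im[:,:,::-1]); m=manip.camera_model(c); print(c,m)
    for t in ("slide_case","filter_case","slide_lid_edge","slide_lid_hinge"):
        for r in manip.pinpoint(c,t):
            import numpy as np
            R=cv2.Rodrigues(np.array(m["rvec"],float))[0]; p=R.T@(np.array(r["location"])-np.array(m["tvec"]).ravel())
            print(c,t,r["p"],p.round(1))
print(manip.get_obs()["time"])
E
```

```text
pics
{'time': 0.0, 'joints': array([-9.61330491e-01,  4.08337178e-02,  8.37746727e-02, -4.75779809e-04,
       -1.61551680e+00, -3.33727505e-01]), 'qd': array([-0.00222476,  0.00106441,  0.00085623,  0.00034714, -0.00146223,
        0.00195477]), 'tau': array([ 9.92543501e-04, -3.68211615e+01,  3.47409582e+01,  6.93244591e+00,
       -5.47518575e-03, -1.46021324e-05]), 'ee_pos': array([ 163.35479185, -576.97674935,  230.24420151]), 'eef_rot': array([ 4.31737259e-01, -3.11139525e+00, -2.82899511e-03]), 'wrist_force': array([-0.24552932,  0.38831268,  1.13726237]), 'ft_torque': array([-0.04097821,  0.03485939, -0.04589646]), 'finger_gap': 85.57268113784187} 18.700000000000003
scene {'fov_y': 42.492014485823745, 'cx': 328.21557942859397, 'cy': 242.93647682557537, 'rvec': array([ 1.29332835,  2.37523897, -0.80083811]), 'tvec': array([ 301.83935397, -341.4410927 , 1701.24967059])}
scene slide_case 0.96 [344.6 134.1   1.5]
scene slide_case 0.89 [604.8 148.1  -2.7]
scene slide_case 0.73 [424.  382.5   2.5]
scene filter_case 0.75 [ 536.3 -240.5    3.6]
scene slide_lid_edge 0.95 [410.5  92.9 
[... 227 characters left out ...]
19.   71.3]
top {'fov_y': 46.51604277724269, 'cx': 313.3003043111489, 'cy': 230.59695593692342, 'rvec': array([ 2.18260999, -2.12374431,  0.16132173]), 'tvec': array([ -27.21671587,  585.98895632, 1367.83907584])}
top slide_case 0.83 [421.3 387.7  -0. ]
top slide_case 0.77 [338.  133.5   1.5]
top slide_case 0.64 [595.7 151.1   1.4]
top filter_case 0.79 [ 5.390e+02 -2.339e+02  5.000e-01]
top filter_case 0.22 [659.5 187.4  73. ]
top slide_lid_edge 0.96 [402.5  93.   76.3]
top slide_lid_edge 0.9 [531.8 115.3  75.2]
top slide_lid_edge 0.88 [353.3 343.1  79.6]
top slide_lid_hinge 0.96 [477.6 419.1  69.1]
top slide_lid_hinge 0.57 [660.2 185.4  77.3]
top slide_lid_hinge 0.56 [280.6 174.   73.4]
0.5
```

View pics/scene0.png

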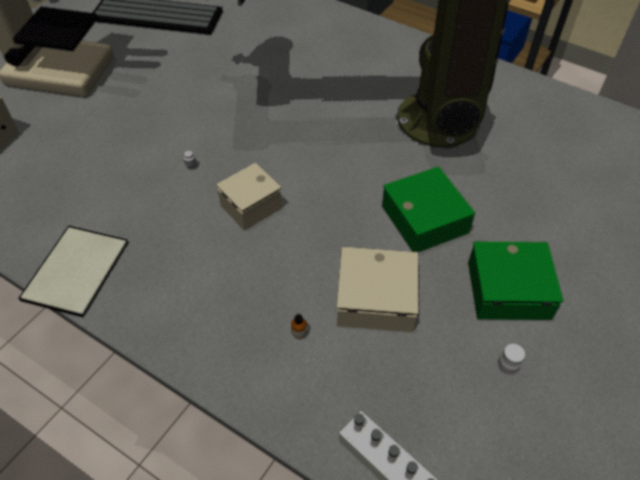

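View pics/top0.png

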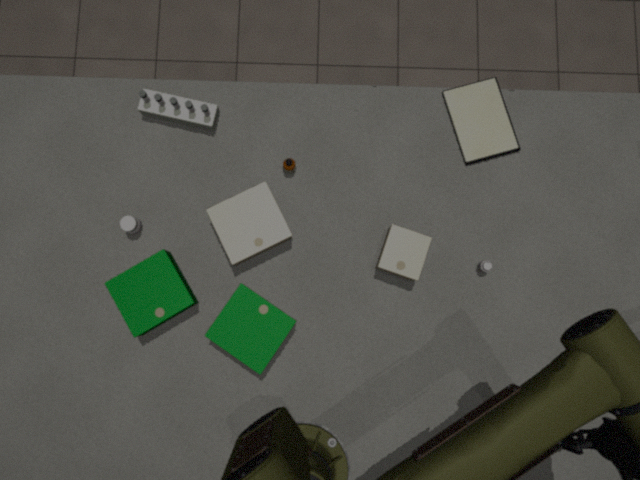

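The candidates for the case, by pixel in the top view, are cream (249,223), green (151,293), green (251,329) and the small cream one (405,253). The one meant is (249,223), because it is cream and the larger of the two. I'll confirm that in a crop and fit the lid plane.

```bash
cat > h.py <<'E'
import numpy as np, cv2
from station import manip
def cam(c):
    m=manip.camera_model(c); f=240/np.tan(np.radians(m["fov_y"]/2))
    K=np.array([[f,0,m["cx"]],[0,f,m["cy"]],[0,0,1.]]); R=cv2.Rodrigues(np.array(m["rvec"],float))[0]
    return K,R,np.array(m["tvec"],float).ravel()
def pt(c,uv,z):
    K,R,t=cam(c); C=-R.T@t; d=R.T@np.linalg.inv(K)@np.array([uv[0],uv[1],1.]); return C+d*(z-C[2])/d[2]
def proj(c,P):
    K,R,t=cam(c); q=K@(R@np.array(P,float)+t); return q[:2]/q[2]
E
python3 - <<'E'
from h import *
im=cv2.imread("pics/top0.png"); cv2.imwrite("pics/crop.png",cv2.resize(im[160:280,180:320],None,fx=5,fy=5,interpolation=cv2.INTER_CUBIC))
for c,s in (("top",(249,215)),("scene",(378,285))):
    im=cv2.imread(f"pics/{c}0.png")
    m=np.zeros((482,642),np.uint8); cv2.floodFill(im.copy(),m,s,0,(6,)*3,(6,)*3,4|cv2.FLOODFILL_MASK_ONLY|(255<<8))
    m=m[1:-1,1:-1]; cs=max(cv2.findContours(m,0,2)[0],key=cv2.contourArea); h=cv2.convexHull(cs)
    q=cv2.approxPolyDP(h,6,True)[:,0]; print(c,q.tolist())
    P=np.array([pt(c,u,77) for u in q]); print(P.round(0).tolist(), np.linalg.norm(P-np.roll(P,-1,0),axis=1).round(0), P.mean(0).round(1))
    for n,z in (("filter_case",77),):
        pass
for n in ("objective","oil_bottle","sample_jar"):
    K,R,t=cam("top"); 
    for r in manip.pinpoint("top",n): print(n,r["p"],(R.T@(np.array(r["location"])-t)).round(0))
for u in ((258,242),): print("mark top",pt("top",u,77).round(0), "scene",pt("scene",(379,258),77).round(0))
E
```

```text
top [[264, 183], [290, 234], [232, 262], [207, 210]]
[[697.0, 115.0, 77.0], [571.0, 46.0, 77.0], [499.0, 185.0, 77.0], [625.0, 252.0, 77.0]] [144. 157. 144. 155.] [598.2 149.6  77. ]
scene [[639, 0], [639, 479], [313, 479], [0, 271], [0, 71], [14, 37], [41, 8], [101, 0]]
[[-767.0, 309.0, 77.0], [715.0, 719.0, 77.0], [1012.0, 258.0, 77.0], [1013.0, -520.0, 77.0], [570.0, -1058.0, 77.0], [443.0, -1152.0, 77.0], [297.0, -1204.0, 77.0], [165.0, -1086.0, 77.0]] [1538.  548.  778.  698.  158.  154.  177. 1677.] [ 431.1 -466.7   77. ]
objective 0.5 [ 508. -443.   -3.]
oil_bottle 0.48 [756.  55.  -1.]
sample_jar 0.75 [590. 454.   4.]
sample_jar 0.74 [531. 115.  77.]
mark top [549. 124.  77.] scene [554. 123.  77.]
```

View pics/crop.png

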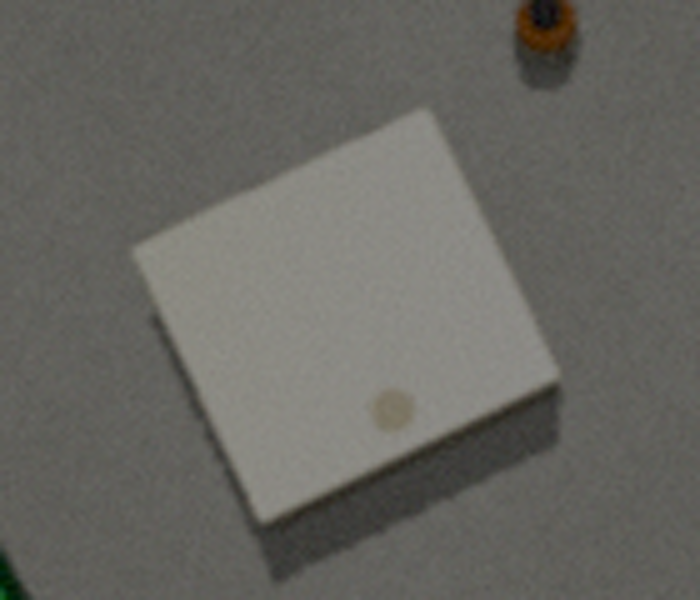

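The crop shows the cream lid with its mark at about (258,242), towards the robot. That agrees with the reported edge (532,112) and hinge (661,181). Next I'll work out the tool-frame shifts.

```bash
cat >> h.py <<'E'
from scipy.spatial.transform import Rotation as Ro
H=np.array([660.,183.,70]); X=np.array([.880,.475,0])  # hinge mid, case x
def st():
    o=manip.get_obs(); R=Ro.from_rotvec(o["eef_rot"]).as_matrix(); return o,R
def to(P):
    o,R=st(); return (R.T@(np.array(P,float)-o["ee_pos"])/10).round(2)
E
python3 - <<'E'
from h import *
o,R=st(); print(R.round(3)); print("mark",(H-125*X).round(1), "edge",(H-147*X).round(1))
print("case x in tool", (R.T@X).round(3)); a=np.degrees(np.arctan2((R.T@X)[1],(R.T@X)[0])); print("turn about tool z to align x",a)
T=H-125*X; T[2]=200; print(to(T))
E
```

```text
[[-0.962 -0.272 -0.   ]
 [-0.272  0.962  0.   ]
 [ 0.     0.    -1.   ]]
mark [550.  123.6  70. ] edge [530.6 113.2  70. ]
case x in tool [-0.976  0.217  0.   ]
turn about tool z to align x 167.4458160530344
[-56.29  56.91   3.13]
```

>>> apply_moves(plan=[{"fingers": 0, "travel": [-3.5, 3.55, 0], "dr": [0, 0, 0]}, {"fingers": 0, "travel": [-3.5, 3.55, 0], "dr": [0, 0, 0]}, {"fingers": 0, "travel": [-3.5, 3.55, 0], "dr": [0, 0, 0]}, {"fingers": 0, "travel": [-3.5, 3.55, 0], "dr": [0, 0, 0]}, {"fingers": 0, "travel": [-3.5, 3.55, 0], "dr": [0, 0, 0]}, {"fingers": 0, "travel": [-3.5, 3.55, 0], "dr": [0, 0, 0]}, {"fingers": 0, "travel": [-3.5, 3.55, 0], "dr": [0, 0, 0]}, {"fingers": 0, "travel": [-3.5, 3.55, 0], "dr": [0, 0, 0]}], squeeze=30)

```text
time: 1.65
ee_pos: [356.0, -226.3, 231.6]
eef_rot: [-0.432, 3.111, -0.0]
wrist_force: [0.4, 0.8, -0.1]
finger_gap: 0.2
```

>>> apply_moves(plan=[{"fingers": 0, "travel": [-3.5, 3.55, 0], "dr": [0, 0, 0]}, {"fingers": 0, "travel": [-3.5, 3.55, 0], "dr": [0, 0, 0]}, {"fingers": 0, "travel": [-3.5, 3.55, 0], "dr": [0, 0, 0]}, {"fingers": 0, "travel": [-3.5, 3.55, 0], "dr": [0, 0, 0]}, {"fingers": 0, "travel": [-3.5, 3.55, 0], "dr": [0, 0, 0]}, {"fingers": 0, "travel": [-2.5, 2.5, 0], "dr": [0, 0, 0]}, {"fingers": 0, "travel": [0, 0, 0], "dr": [0, 0, -6.3]}, {"fingers": 0, "travel": [0, 0, 0], "dr": [0, 0, -6.2]}])

```text
time: 2.65
ee_pos: [492.9, 22.1, 231.1]
eef_rot: [0.775, -3.044, 0.0]
wrist_force: [0.6, 0.4, 0.1]
finger_gap: 0.1
```

```bash
python3 - <<'E'
from h import *
o,R=st(); print(o["time"],o["ee_pos"].round(1),o["finger_gap"],o["joints"].round(2)); print(R.round(3)); print("case x in tool", (R.T@X).round(3))
T=H-125*X; T[2]=100; print(to(T))
for c in ("wrist","top"):
    im=manip.capture(c); cv2.imwrite(f"pics/{c}1.png",im[:,:,::-1])
m=cam("wrist")
for n in ("slide_lid_edge","slide_lid_hinge"):
    for r in manip.pinpoint("wrist",n): print(n,r["p"],(m[1].T@(np.array(r["location"])-m[2])).round(0))
E
```

```text
2.65 [492.9  22.1 231.1] 0.06665916291373176 [ 0.45 -0.25 -0.18 -0.   -1.64 -1.53]
[[-0.878 -0.478 -0.   ]
 [-0.478  0.878 -0.   ]
 [ 0.     0.    -1.   ]]
case x in tool [-1.    -0.004 -0.   ]
[-9.88  6.19 13.11]
slide_lid_edge 0.84 [405.  92.  80.]
slide_lid_edge 0.64 [532. 110.  81.]
slide_lid_hinge 0.73 [284. 180.  72.]
```

View pics/wrist1.png

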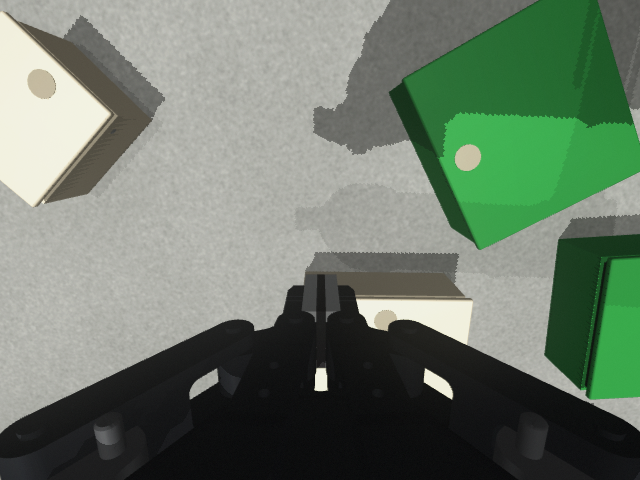

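The wrist view shows the cream lid at about (400,305) with its mark at (385,319), partly hidden by the fingers. The near edge is seen end-on, so the tool is aligned with the case.

```bash
python3 - <<'E'
from h import *
for u in ((385,319),): print(pt("wrist",u,77).round(1))
for u in ((310,296),(472,299)): print(u,pt("wrist",u,77).round(1))
E
```

```text
[550.2 122.7  77. ]
(310, 296) [562.8  48.2  77. ]
(472, 299) [493.7 184.1  77. ]
```

>>> apply_moves(plan=[{"fingers": 0, "travel": [-2.5, 1.55, 2], "dr": [0, 0, 0]}, {"fingers": 0, "travel": [-2.5, 1.55, 2], "dr": [0, 0, 0]}, {"fingers": 0, "travel": [-2.5, 1.55, 2], "dr": [0, 0, 0]}, {"fingers": 0, "travel": [-2.4, 1.55, 2], "dr": [0, 0, 0]}, {"fingers": 0, "travel": [0, 0, 2], "dr": [0, 0, 0]}, {"fingers": 0, "travel": [0, 0, 1.5], "dr": [0, 0, 0]}, {"fingers": 0, "travel": [0, 0, 0], "dr": [0, 0, 0]}, {"fingers": 0, "travel": [0, 0, 0], "dr": [0, 0, 0]}])

```text
time: 3.85
ee_pos: [550.9, 122.7, 117.5]
eef_rot: [-0.766, 3.045, 0.0]
wrist_force: [0.1, -1.3, 0.6]
finger_gap: -0.4
```

```bash
python3 - <<'E'
from h import *
o,R=st(); print(o["time"],o["ee_pos"].round(1),o["wrist_force"]); print("case x in tool", (R.T@X).round(3))
T=H-125*X; T[2]=77; print(to(T))
for c in ("scene",):
    im=manip.capture(c); cv2.imwrite(f"pics/{c}2.png",cv2.resize(im[200:350,300:500,::-1],None,fx=4,fy=4))
E
```

```text
3.85 [550.9 122.7 117.5] [ 0.09771016 -1.30484401  0.58551219]
case x in tool [-1.     0.002  0.002]
[0.04 0.13 4.05]
```

View pics/scene2.png

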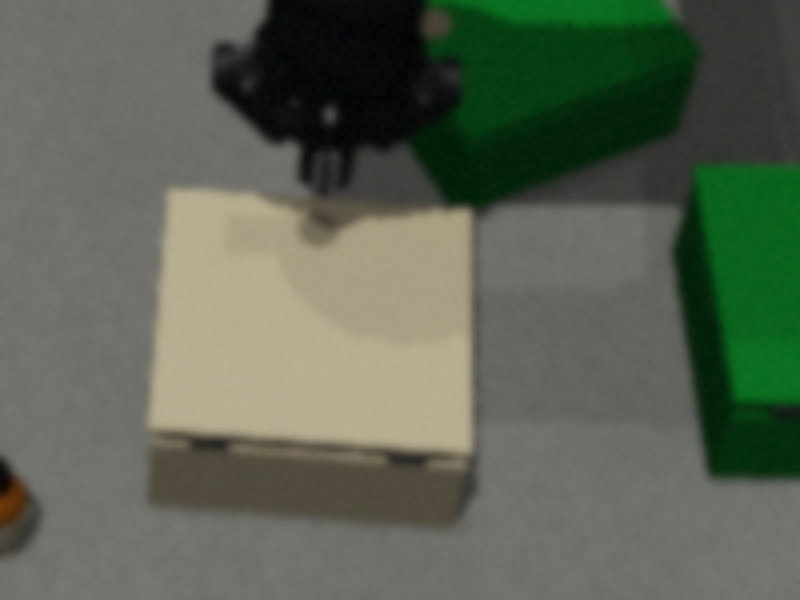

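The fingertips hang above the mark, clear of everything else. Now I'll come down slowly onto the lid.

>>> apply_moves(plan=[{"fingers": 0, "travel": [0, 0.1, 1.5], "dr": [0, 0, 0]}, {"fingers": 0, "travel": [0, 0, 1.5], "dr": [0, 0, 0]}, {"fingers": 0, "travel": [0, 0, 0.6], "dr": [0, 0, 0]}, {"fingers": 0, "travel": [0, 0, 0.2], "dr": [0, 0, 0]}, {"fingers": 0, "travel": [0, 0, 0.2], "dr": [0, 0, 0]}, {"fingers": 0, "travel": [0, 0, 0.2], "dr": [0, 0, 0]}, {"fingers": 0, "travel": [0, 0, 0.2], "dr": [0, 0, 0]}, {"fingers": 0, "travel": [0, 0, 0], "dr": [0, 0, 0]}])

```text
time: 4.9
ee_pos: [550.1, 123.8, 72.5]
eef_rot: [-0.768, 3.046, -0.0]
wrist_force: [-2.2, -1.3, 2.7]
finger_gap: 0.1
```

>>> apply_moves(plan=[{"fingers": 0, "travel": [0, 0, 0.1], "dr": [0, 0, 0]}, {"fingers": 0, "travel": [0, 0, 0.05], "dr": [0, 0, 0]}, {"fingers": 0, "travel": [0, 0, 0], "dr": [0, 0, 0]}, {"fingers": 0, "travel": [0, 0, -3], "dr": [0, 0, 0]}, {"fingers": 0, "travel": [0, 0, -4], "dr": [0, 0, 0]}, {"fingers": 0, "travel": [1, 0, -5], "dr": [0, 0, 0]}, {"fingers": 0, "travel": [4, 0, 0], "dr": [0, 0, 0]}, {"fingers": 0, "travel": [4, 0, 0], "dr": [0, 0, 0]}])

```text
time: 5.9
ee_pos: [470.5, 81.5, 190.6]
eef_rot: [-0.768, 3.045, 0.002]
wrist_force: [0.2, 1.1, 0.6]
finger_gap: 0.1
```

```bash
python3 - <<'E'
from h import *
o,R=st(); print(o["time"],o["ee_pos"].round(1),o["wrist_force"]); d=o["ee_pos"]-H; print("along X",d@X,"lat",d@[-X[1],X[0],0])
for c in ("scene","wrist"):
    im=manip.capture(c); cv2.imwrite(f"pics/{c}3.png",im[:,:,::-1])
K,Rc,t=cam("scene")
for r in manip.pinpoint("scene","slide_lid_edge"): print(r["p"],(Rc.T@(np.array(r["location"])-t)).round(0))
E
```

```text
5.9 [470.5  81.5 190.6] [0.20239195 1.05405125 0.57046237]
along X -215.0050327662276 lat 0.6974216941707011
0.88 [560. 124. 162.]
0.6 [355. 344.  76.]
0.59 [409.  91.  76.]
```

View pics/scene3.png

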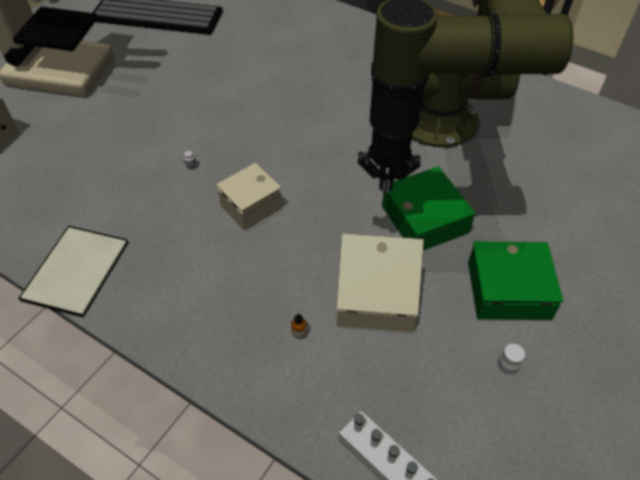

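View pics/wrist3.png

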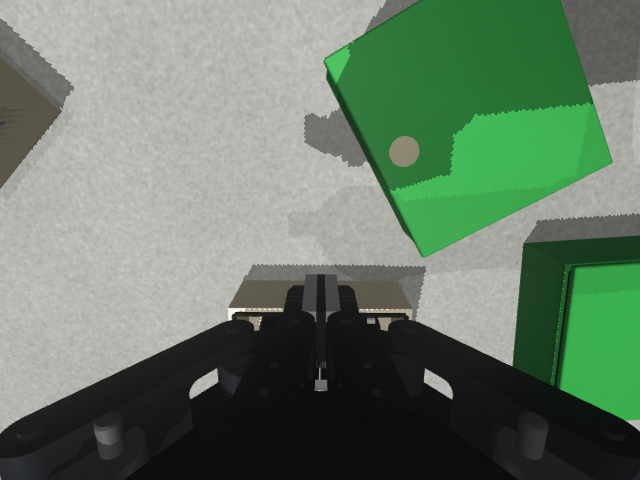

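The lid has sprung ajar, with its edge at z≈162 mm, which fits about 0.64 rad. The case hasn't moved. Next the tip goes under the edge and pushes along the arc.

>>> apply_moves(plan=[{"fingers": 0, "travel": [-1.5, 0, 2.8], "dr": [0, 0, 0]}, {"fingers": 0, "travel": [-2, 0, 2.7], "dr": [0, 0, 0]}, {"fingers": 0, "travel": [-1.7, 0, 0], "dr": [0, 0, 0]}, {"fingers": 0, "travel": [-1.7, 0, 0], "dr": [0, 0, 0]}, {"fingers": 0, "travel": [-1.7, 0, 0], "dr": [0, 0, 0]}, {"fingers": 0, "travel": [-1, 0, -1.1], "dr": [0, 0, 0]}, {"fingers": 0, "travel": [-1, 0, -1.1], "dr": [0, 0, 0]}, {"fingers": 0, "travel": [0, 0, 0], "dr": [0, 0, 0]}])

```text
time: 7.05
ee_pos: [565.0, 132.0, 157.8]
eef_rot: [-0.768, 3.046, -0.0]
wrist_force: [-3.2, -1.3, 1.8]
finger_gap: -0.2
```

```bash
cat > chk.py <<'E'
from h import *
import sys
n=sys.argv[1]
o,R=st(); print(o["time"],o["ee_pos"].round(1),o["wrist_force"].round(1)); d=o["ee_pos"]-H; print("along X",d@X,"lat",d@[-X[1],X[0],0])
for c in ("scene",):
    im=manip.capture(c); cv2.imwrite(f"pics/{c}{n}.png",cv2.resize(im[150:350,280:500,::-1],None,fx=3,fy=3))
K,Rc,t=cam("scene")
for k in ("slide_lid_edge","slide_case"):
  for r in manip.pinpoint("scene",k): print(k,r["p"],(Rc.T@(np.array(r["location"])-t)).round(0))
E
python3 chk.py 4
```

```text
7.05 [565.  132.  157.8] [-3.2 -1.3  1.8]
along X -107.83299528572321 lat 0.2078800647810457
slide_lid_edge 0.85 [580. 138. 185.]
slide_lid_edge 0.85 [406.  94.  75.]
slide_lid_edge 0.85 [355. 345.  76.]
slide_case 0.88 [424. 381.   2.]
slide_case 0.78 [602. 148.  -2.]
slide_case 0.67 [343. 134.   1.]
```

View pics/scene4.png

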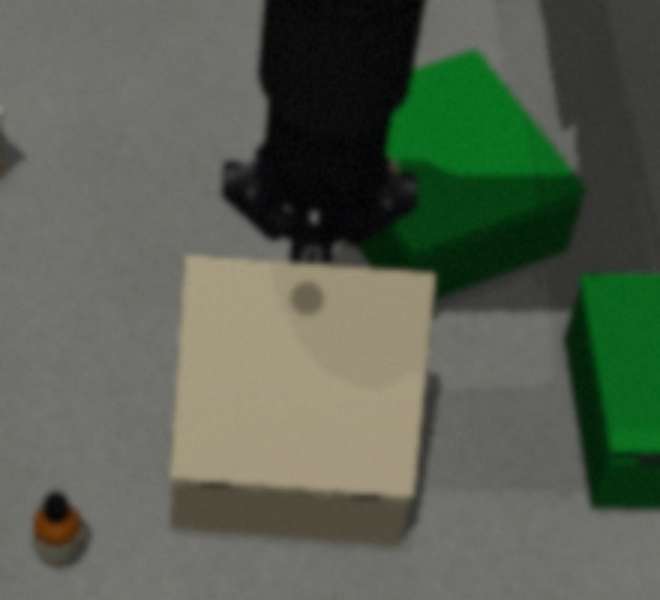

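The lid is moving at about 0.88 rad with about 4 N of push, and the case hasn't moved. I'll continue.

>>> apply_moves(plan=[{"fingers": 0, "travel": [-1.2, 0, -0.8], "dr": [0, 0, 0]}, {"fingers": 0, "travel": [-1.2, 0, -0.8], "dr": [0, 0, 0]}, {"fingers": 0, "travel": [-1.3, 0, -0.6], "dr": [0, 0, 0]}, {"fingers": 0, "travel": [-1.3, 0, -0.6], "dr": [0, 0, 0]}, {"fingers": 0, "travel": [-1.4, 0, -0.3], "dr": [0, 0, 0]}, {"fingers": 0, "travel": [-1.4, 0, -0.3], "dr": [0, 0, 0]}, {"fingers": 0, "travel": [0, 0, 0], "dr": [0, 0, 0]}, {"fingers": 0, "travel": [0, 0, 0], "dr": [0, 0, 0]}])

```text
time: 8.2
ee_pos: [635.5, 168.7, 201.1]
eef_rot: [-0.766, 3.032, -0.001]
wrist_force: [-6.1, 0.9, 27.0]
finger_gap: 0.1
```

```bash
python3 chk.py 5
```

```text
8.2 [635.5 168.7 201.1] [-6.1  0.9 27. ]
along X -28.355429003234295 lat -0.9372722586756712
slide_lid_edge 0.86 [408.  92.  76.]
slide_lid_edge 0.82 [665. 179. 213.]
slide_case 0.96 [603. 147.   0.]
slide_case 0.72 [343. 135.  -1.]
slide_case 0.64 [424. 386.   2.]
```

View pics/scene5.png

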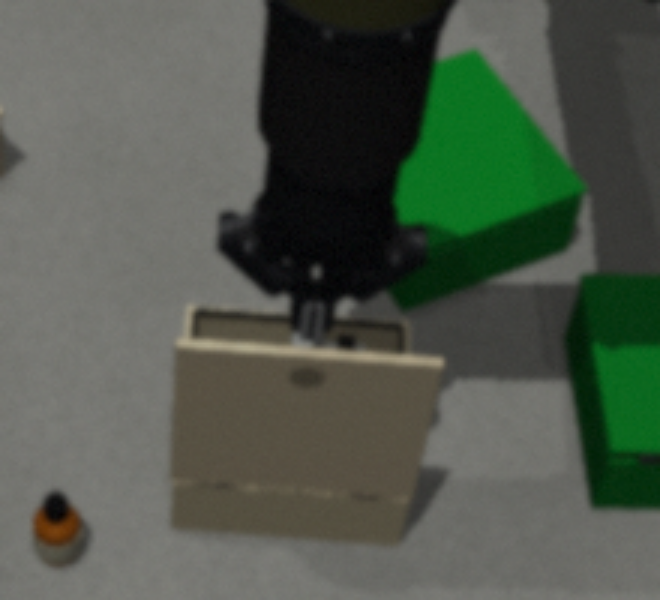

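The upward force is 27 N and z reads 10 mm above the command, so I'll look before going on.

```bash
python3 - <<'E'
from h import *
o,R=st(); print(o["time"],o["ee_pos"].round(1),o["wrist_force"].round(1),o["ft_torque"].round(2),o["tau"].round(1),o["joints"].round(3),o["qd"].round(3)); print(R.round(3))
im=manip.capture("wrist"); cv2.imwrite("pics/wrist6.png",im[:,:,::-1])
im=manip.capture("scene"); cv2.imwrite("pics/scene6.png",cv2.resize(im[200:300,330:450,::-1],None,fx=6,fy=6,interpolation=2))
o,R=st(); print(o["time"],o["ee_pos"].round(1),o["wrist_force"].round(1))
E
```

```text
8.35 [635.3 168.7 201. ] [-5.6  0.4 27. ] [ 0.21  2.01 -0.02] [ -1.4 -26.3  21.3   2.8   1.6   0. ] [ 0.566  0.178  0.177  0.005 -1.556 -1.642] [-0.001  0.001 -0.003 -0.002  0.    -0.   ]
[[-0.88  -0.475  0.014]
 [-0.475  0.88   0.003]
 [-0.014 -0.004 -1.   ]]
8.45 [635.3 168.6 201. ] [-6.5  0.8 27.8]
```

View pics/wrist6.png

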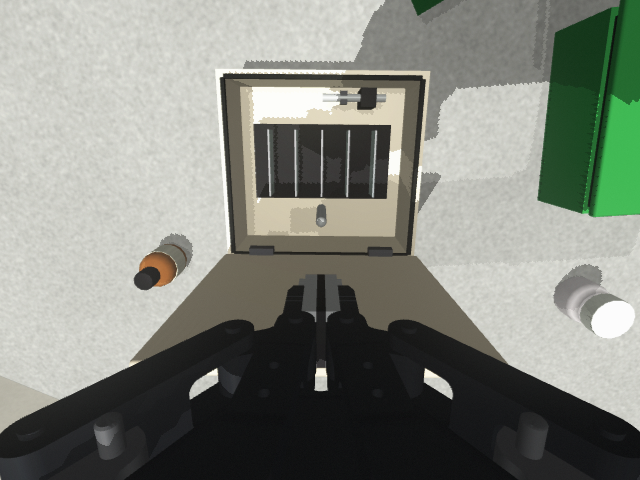

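View pics/scene6.png

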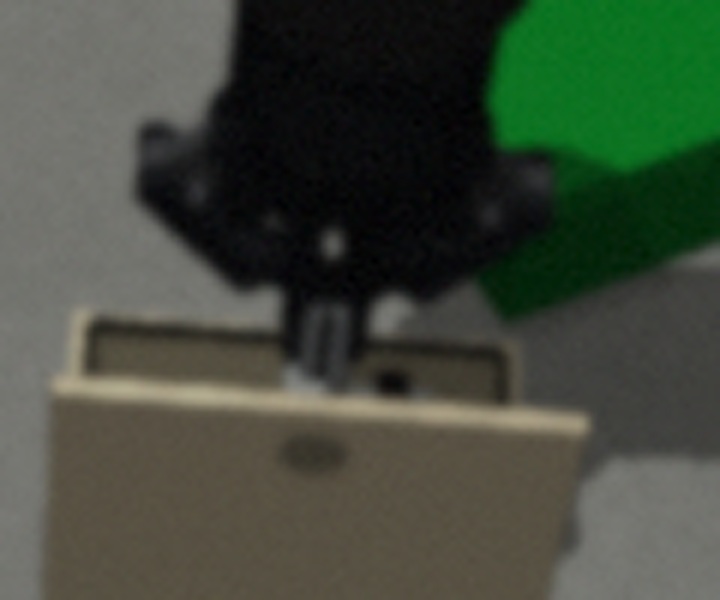

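The lid is nearly upright. Something under the fingertips carries the load, probably the lid's inside catch near the middle of the edge. I'll relieve it straight up and look.

>>> apply_moves(plan=[{"fingers": 0, "travel": [0, 0, -0.5], "dr": [0, 0, 0]}, {"fingers": 0, "travel": [0, 0, -0.5], "dr": [0, 0, 0]}, {"fingers": 0, "travel": [0, 0, -1.0], "dr": [0, 0, 0]}, {"fingers": 0, "travel": [0, 0, -2], "dr": [0, 0, 0]}, {"fingers": 0, "travel": [2, 0, -1], "dr": [0, 0, 0]}, {"fingers": 0, "travel": [3, 0, 0], "dr": [0, 0, 0]}, {"fingers": 0, "travel": [3, 0, 0], "dr": [0, 0, 0]}, {"fingers": 0, "travel": [0, 0, 0], "dr": [0, 0, 0]}])

```text
time: 9.45
ee_pos: [561.6, 130.1, 242.5]
eef_rot: [-0.768, 3.045, 0.001]
wrist_force: [0.5, 0.4, 0.1]
finger_gap: -0.1
```

```bash
python3 chk.py 7; python3 - <<'E'
from h import *
im=manip.capture("wrist"); cv2.imwrite("pics/wrist7.png",im[:,:,::-1])
E
```

```text
9.45 [561.6 130.1 242.5] [0.5 0.4 0.1]
along X -111.74198145543193 lat 0.216662294259333
slide_lid_edge 0.9 [408.  92.  75.]
slide_lid_edge 0.85 [662. 177. 216.]
slide_lid_edge 0.66 [355. 343.  80.]
slide_case 0.87 [343. 132.  -2.]
slide_case 0.82 [426. 383.   1.]
slide_case 0.61 [604. 147.  -4.]
slide_case 0.36 [762.  54.   2.]
```

View pics/wrist7.png

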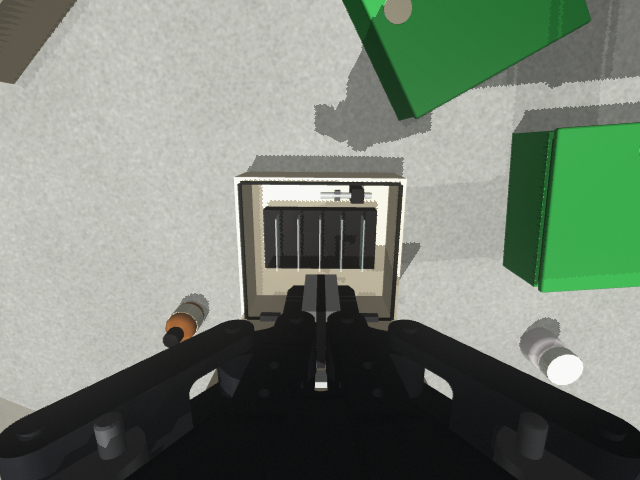

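View pics/scene7.png

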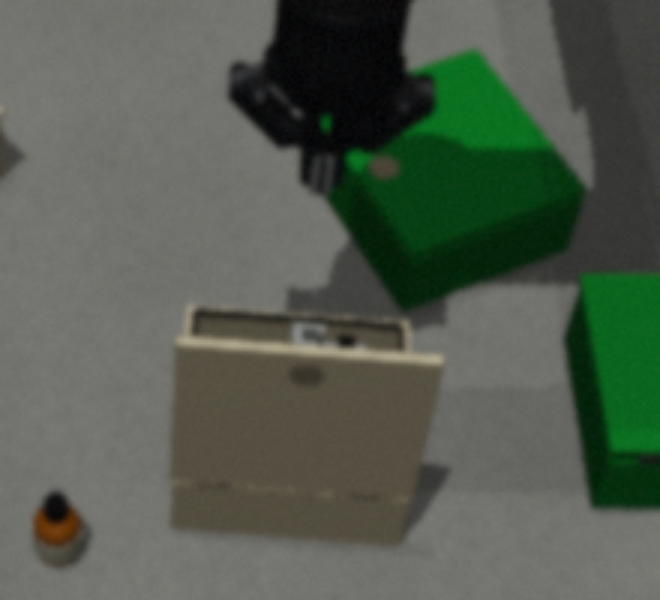

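Now the lid stands at about 1.56 rad, and the force vanished on release. I'll push the rest of the way 40 mm to the side of the middle, clear of the catch.

>>> apply_moves(plan=[{"fingers": 0, "travel": [-3, 2, 0], "dr": [0, 0, 0]}, {"fingers": 0, "travel": [-3, 2, 0], "dr": [0, 0, 0]}, {"fingers": 0, "travel": [0, 0, 2.2], "dr": [0, 0, 0]}, {"fingers": 0, "travel": [0, 0, 2.2], "dr": [0, 0, 0]}, {"fingers": 0, "travel": [-1.5, 0, 0], "dr": [0, 0, 0]}, {"fingers": 0, "travel": [-1.2, 0, 0], "dr": [0, 0, 0]}, {"fingers": 0, "travel": [-0.8, 0, 0], "dr": [0, 0, 0]}, {"fingers": 0, "travel": [0, 0, 0], "dr": [0, 0, 0]}])

```text
time: 10.65
ee_pos: [627.5, 211.1, 197.4]
eef_rot: [0.768, -3.046, 0.0]
wrist_force: [-0.2, 0.5, -0.4]
finger_gap: 0.2
```

>>> apply_moves(plan=[{"fingers": 0, "travel": [-0.5, 0, 0], "dr": [0, 0, 0]}, {"fingers": 0, "travel": [-0.5, 0, 0], "dr": [0, 0, 0]}, {"fingers": 0, "travel": [-0.4, 0, 0], "dr": [0, 0, 0]}, {"fingers": 0, "travel": [-0.3, 0, 0], "dr": [0, 0, 0]}, {"fingers": 0, "travel": [0, 0, 0], "dr": [0, 0, 0]}, {"fingers": 0, "travel": [0, 0, 0], "dr": [0, 0, 0]}, {"fingers": 0, "travel": [0, 0, 0], "dr": [0, 0, 0]}, {"fingers": 0, "travel": [0, 0, 0], "dr": [0, 0, 0]}])

```text
time: 11.65
ee_pos: [642.0, 218.9, 197.9]
eef_rot: [-0.768, 3.046, 0.0]
wrist_force: [-0.4, -0.0, 0.3]
finger_gap: -0.4
```

```bash
python3 chk.py 8
```

```text
11.65 [642.  218.9 197.9] [-0.4 -0.   0.3]
along X 1.249885317627848 lat 40.12649730975211
slide_lid_edge 0.92 [679. 183. 213.]
slide_case 0.96 [425. 381.  -0.]
slide_case 0.72 [604. 148.  -2.]
```

View pics/scene8.png

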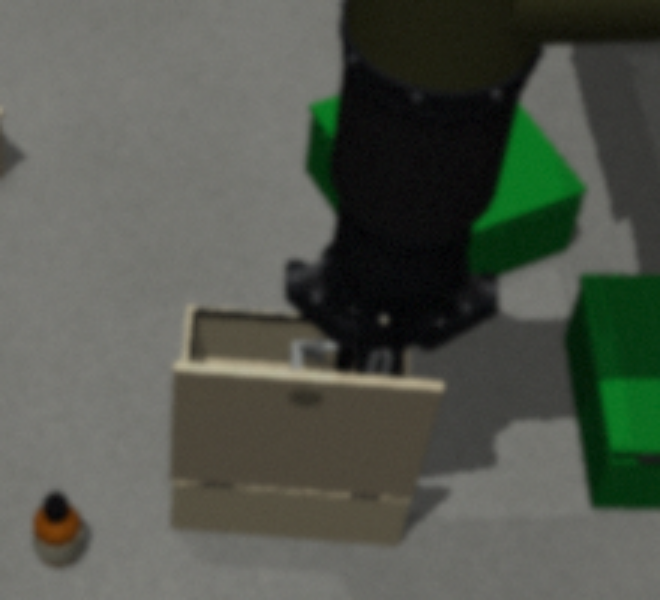

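The edge is now 17 mm behind the hinge line, about 1.68 rad. I'll nudge it a little more, then withdraw.

>>> apply_moves(plan=[{"fingers": 0, "travel": [-0.3, 0, 0], "dr": [0, 0, 0]}, {"fingers": 0, "travel": [-0.2, 0, 0], "dr": [0, 0, 0]}, {"fingers": 0, "travel": [0, 0, 0], "dr": [0, 0, 0]}, {"fingers": 0, "travel": [2, 0, 0], "dr": [0, 0, 0]}, {"fingers": 0, "travel": [2, 0, -2], "dr": [0, 0, 0]}, {"fingers": 0, "travel": [2, 0, -4], "dr": [0, 0, 0]}, {"fingers": 0, "travel": [4, 0, -3], "dr": [0, 0, 0]}, {"fingers": 0, "travel": [4, 0, 0], "dr": [0, 0, 0]}])

```text
time: 12.8
ee_pos: [523.1, 154.5, 291.2]
eef_rot: [-0.766, 3.041, 0.002]
wrist_force: [-0.3, 0.2, 0.2]
finger_gap: -0.4
```

>>> apply_moves(plan=[{"fingers": 0, "travel": [4, 0, 0], "dr": [0, 0, 0]}, {"fingers": 0, "travel": [0, 0, 0], "dr": [0, 0, 0]}, {"fingers": 0, "travel": [0, 0, 0], "dr": [0, 0, 0]}, {"fingers": 0, "travel": [0, 0, 0], "dr": [0, 0, 0]}, {"fingers": 0, "travel": [0, 0, 0], "dr": [0, 0, 0]}, {"fingers": 0, "travel": [0, 0, 0], "dr": [0, 0, 0]}, {"fingers": 0, "travel": [0, 0, 0], "dr": [0, 0, 0]}, {"fingers": 0, "travel": [0, 0, 0], "dr": [0, 0, 0]}])

```text
time: 13.8
ee_pos: [488.0, 136.0, 287.8]
eef_rot: [0.768, -3.046, -0.0]
wrist_force: [0.3, -0.1, 0.8]
finger_gap: 0.1
```

```bash
python3 chk.py 9; python3 - <<'E'
from h import *
im=manip.capture("top"); cv2.imwrite("pics/top9.png",im[:,:,::-1])
K,Rc,t=cam("top")
for k in ("slide_lid_edge","slide_case","filter_case","objective","oil_bottle","sample_jar"):
  for r in manip.pinpoint("top",k): print(k,r["p"],(Rc.T@(np.array(r["location"])-t)).round(0))
E
```

```text
13.8 [488.  136.  287.8] [ 0.3 -0.1  0.8]
along X -173.684572300168 lat 40.28498949160751
slide_lid_edge 0.89 [355. 345.  76.]
slide_lid_edge 0.85 [685. 190. 211.]
slide_lid_edge 0.82 [409.  91.  75.]
slide_case 0.73 [425. 380.   1.]
slide_case 0.72 [345. 133.  -0.]
slide_case 0.67 [602. 147.  -0.]
slide_case 0.32 [594. 453.   3.]
slide_lid_edge 0.81 [683. 196. 215.]
slide_case 0.72 [598. 155.   3.]
slide_case 0.66 [341. 131.  -1.]
filter_case 0.83 [ 539. -232.   -2.]
objective 0.6 [ 512. -444.    2.]
oil_bottle 0.47 [756.  56.  -1.]
sample_jar 0.7 [591. 452.   1.]
sample_jar 0.38 [657. 183.  76.]
```

View pics/scene9.png

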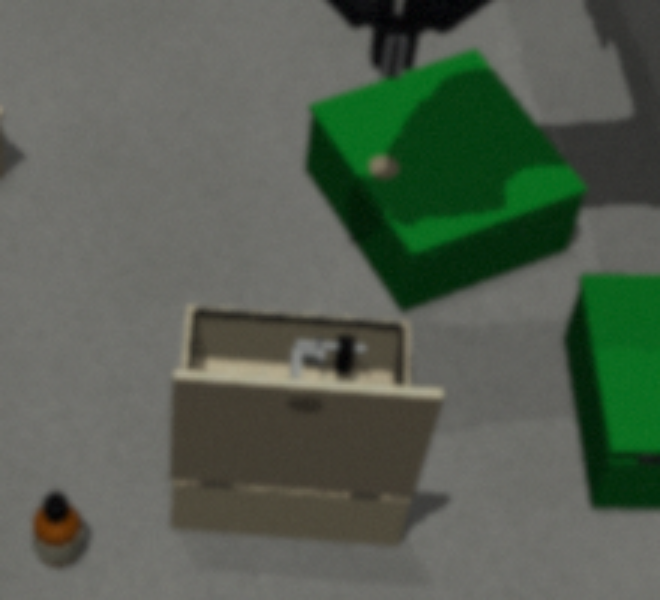

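View pics/top9.png

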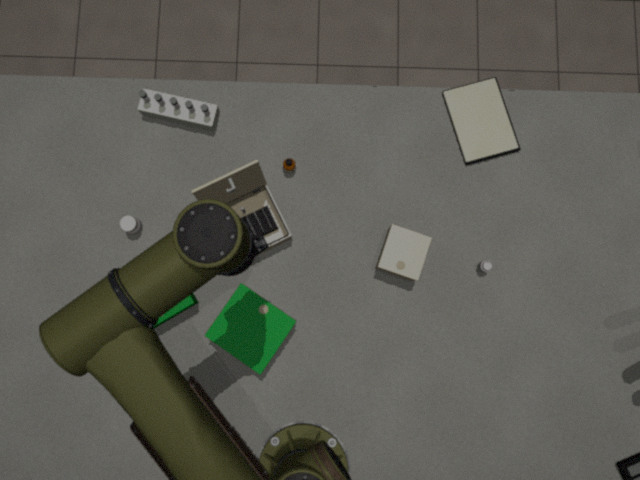

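The lid stands at about 1.74 rad in both views, with its edge about 25 mm behind the hinge line. The top view shows the catch hook inside the lid at (231,185), which explains the earlier force. Everything else is where it started and the hand is clear, so I'll hand in.

```bash
python3 -c "
from station import manip
print(manip.job_done())"
```

```text
the job is handed in; nothing more can be done
None
```

The larger cream case is open. I pressed the lid on its mark with the shut fingertips until the catch let go, and the spring raised it to about 0.64 rad. I then pushed it back in two goes and handed in at about 14 s, with no verdict reported.

**Last checks:**
- **Lid:** it stood at about 1.74 rad in both the scene and top views; 1.48 is needed.
- **Larger case:** the scene view put it within about 3 mm of its start and the top view within about 5 mm, which is near the networks' error.
- **Other things:** the smaller case was still shut. It, the objective, the oil bottle and the sample jar were within about 4 mm of their starts.
- **Hand:** it was clear of everything, and the force read about zero.

**What went less well:** during the first push an upward force of 27 N built up at the wrist, probably from the fingertips riding on the lid's inner catch hook. I backed off and finished the push 40 mm to the side, and the force readings there stayed near zero. I could not measure the pressed-in angle directly. I inferred it from the fingertip height, 72.5 mm before a last small press, and from the lid springing open.

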